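# Load the music box's tune block

## Task

Take the bamboo tune block from the aluminium tray, lay it flat, pins up and lengthwise, in the open part of the music box's sloped chute, and push it down through the mouth, past the spring brake, until it rests against the escapement stop hidden inside. Press the stop only gently: it gives a little on its spring but must not be forced. Let go, and leave the other things on the console where they are.

Things in the scene. Friction and masses are not known exactly. Their poses are not given: they have to be found in the camera images.
- tune_block: tune block: pale bamboo bar 96 long x 30 wide x 30 high mm, 60 to 120 g, brass pins on top, a red band near each end. Ends alike: over the last 14 mm the width tapers to a blunt 14 mm. Origin at the centre of its underside, x along its length (either end may lead), z up. It lies loose on the tray's floor, 3 mm above the console.
- tray: aluminium tray, fixed, 250 x 160 mm, rim 3 mm thick and 10 mm high, floor 3 mm thick. Origin under its centre, x along its length.
- music_box: wooden music box with shut lid and brass winding knob, fixed to the console: 160 mm long, 140 wide, 98 high. Origin on the console below the middle of the face with the chute's mouth; x points into the box (the downhill direction seen from above), z up. The knob sticks out of its +y side.
- chute: sloped bamboo chute, fixed to the music box. Origin on its floor, mid-width, at the mouth (plane of the box's face), 30 mm above the console; x downhill along the floor (10 degrees below level) into the box, y across, z square to the floor. Open from x = -180 mm to 0. Two rails 33 mm apart, 6 high, 8 thick guide the block. The mouth clears the block by 6 mm. The block stays where it is laid.
- brake_point (a point): the spring brake: tip of a sprung nylon pin hidden 20 mm inside the mouth, leaning 8 mm into the 33 mm channel from the chute's +y side. Shoving the block's tapered end past it takes about 3 to 7 N along the chute; from there on the block drags with about 2 to 4 N.
- stop_zone (a point): a fixed point in the chute 43 mm inside the mouth, 15 mm above the floor. The unseen escapement stop faces uphill somewhere within 11 mm before or after it, different every time, to be felt. It is sprung: 3 N per mm of give, 12 mm at most; more than 14 N on it harms it. Let go, the block may be sprung back a few mm, still on the stop. Home, 42 to 64 mm of it stick out of the mouth.
- cork_block: cork block 40 x 50 x 30 mm on the tray, bystander
- bamboo_block: plain bamboo block 80 x 40 x 30 mm, no red bands, bystander
- cork_slab: cork slab 90 x 90 x 20 mm, bystander
- incense_bowl: amber glass incense bowl, 100 mm wide, 45 high, bystander
- grip_ball_center (a point): centre of the blue silicone grip ball, 60 mm, resting on a small fixed ring, bystander
- oil_jar: green glass jar, 52 mm wide, 80 high, bystander
- tea_mug: blue mug, 76 mm wide, 90 high, bystander
Mind the look-alikes: they are no part of the job. Leave any black or turquoise look-alike of the tune_block alone.

How it is judged:
By the outcome, as a careful person would: the job done as asked, in the order asked, and still so for the second after the job is handed in, with the robot touching nothing.
It also fails if it takes over 54 s, if anything falls off the work surface, if the arm or the gripper's body presses on something with over 40 N, if the wrist force passes 120 N, or if a joint passes its speed limit or range.

## Robot

A 6-joint arm with a two-finger parallel gripper is mounted at the origin on the work surface. World frame = base frame: x ahead of the robot, y to its left, z up, the work surface at z = 0. Lengths are in m, angles in degrees, forces in N, time in s.
With the tool pointing down it reaches from about 0.4 to 0.825 m from the base axis. Payload 7 kg.
Tool frame: the origin (TCP) lies between the finger pads; the fingertips stand 25 mm ahead of it and the grasp point (between the pads) lies 6 mm ahead of it; z points along the fingers, y is the line along which they close (so a half turn about z gives the same grasp; the last joint's range is limited). The gripper opens to 88 mm and grips with 3 to 60 N. Pads are 19 mm wide; open, the fingers measure 130 mm over their backs; the gripper's body (78 mm by 193 mm) begins 47 mm behind the grasp point.
Start: joints at [90.418, 20.546, 0.682, 0, -70.136, -16.507], TCP at [0.187, 0.649, 0.252] pointing down, gripper open.
Joint ranges: [-176.03, 176.03], [-82.01, 121.73], [-58.28, 71.71], [-173.87, 95.51], [-174.79, -0.11], [-173.66, 173.66]. Speed limits (degrees/s): [136.94, 136.94, 172.46, 180, 180, 180].

## Interface

Orientations are given as [roll, pitch, yaw] about the fixed x, y, z axes, in that order (R = Rz(yaw) Ry(pitch) Rx(roll)).
In Python, from plant import r gives the robot as it stands.
- The arm moves only by the shell command python3 -m crank 'ROWS' [FORCE]. ROWS is JSON, a list of rows, each a list of 3 entries, a list of its own where there are three numbers: the turn, a rotation vector about the tool's x, y, z in degrees, then the shift along the tool's x, y, z in cm, then the closure, from -1 (fully open) to 1 (shut). In form: [[[wx, wy, wz], [dx, dy, dz], fingers], ...]. A call has 1 to 8 rows; each row shifts and turns the commanded pose from where the row before left it, along the tool's axes as they then stand; what a row does not reach is not made up. A row lasts 1/10 s, in which the tool goes at most 50 mm and 8.59 degrees, less where a joint would pass 70% of its speed; a pose out of reach is approached as far as the arm can. A call with a gripper value outside its range is refused whole. The fingers move at their own pace and stop on an object; FORCE is the grip in N (left out, the last holds). Time passes only in rows, so rows that do not move let the fingers close. It gives the time, the measured TCP pose, the force, the opening and the grip force at its end, in the units of the state.
- r.get_state(): the state, without advancing time (a new reading comes with each control period).
- r.capture(name): name is "scene" or "top" or "wrist"; returns a dict with "color" (480x640x3 uint8, red, green, blue), "range_z" (480x640 float32, m along the optical axis (not along the pixel's ray), 0 where there is no reading), "intrinsics" (3x3 intrinsics, pixels), "world_from_camera" (4x4, takes a point from camera to world coordinates); the wrist camera has in their place "hand_eye" (4x4, takes a point from camera to tool coordinates, whose origin is the TCP and whose axes are the flange's). Camera axes: x right, y down, z forward; pixel columns grow to the right and rows downward; lengths in m; the calibration is good to about 2 mm. A picture is of the moment at which its call begins: read the wrist's pose just before it.
- r.close_job(): hands the job in; it is judged then, once.
The state is a dict: "time_s": time; "joints": joint angles; "qd": joint speeds; "joint_torque": joint torques, N m; "tcp_pos": TCP position; "eef_rot": TCP orientation; "contact_force": force on the tool from outside, world axes, zero at the start; "moment": the same for the moment, N m; "gripper_width": finger opening in m; "gripper_force": force on a finger pad.
Only numpy, scipy, OpenCV 4.12 (cv2) and the standard library are available. Lean on these libraries where they do the work, as an engineer would, in place of code of your own. Each camera call takes 0.05 s, during which the arm holds its last target. There are 200 camera calls.

## Working session

There is one attempt and no reset: what is moved stays moved. The work goes in short steps, Python scripts to look and compute and a shell command to move; the robot and the scene stay as the last step left them, time stands still between calls to the robot, and variables do not carry over. Pictures are saved under pics/ and viewed, at most 10 in all, crops included, and the job is handed in when it is done.

```bash
ls; mkdir -p pics; cat > h.py <<'E'
import numpy as np, cv2
from plant import r
def cap(n):
    c=r.capture(n); np.savez('pics/%s.npz'%n,**{k:np.array(v) for k,v in c.items()}); return c
def save(img,name): cv2.imwrite('pics/'+name,cv2.cvtColor(img,cv2.COLOR_RGB2BGR))
def ray(c,u,v,T=None):
    T=np.array(c['world_from_camera']) if T is None else T
    d=np.linalg.inv(np.array(c['intrinsics']))@[u,v,1.]
    return T[:3,3],T[:3,:3]@d
def onz(c,u,v,z,T=None):
    o,d=ray(c,u,v,T); return o+d*(z-o[2])/d[2]
def pt(c,u,v,T=None):
    o,d=ray(c,u,v,T); return o+d*float(c['range_z'][int(v),int(u)])
E
python3 - <<'E'
from h import *
for n in('top','scene'):
    c=cap(n); save(c['color'],n+'1.png')
    print(n,np.round(c['world_from_camera'],3).tolist(),np.round(c['intrinsics'],1).tolist())
print(r.get_state())
E
```

```text
pics
top [[0.005, -0.996, 0.086, 0.386], [-1.0, -0.006, -0.004, -0.028], [0.004, -0.086, -0.996, 1.723], [0.0, 0.0, 0.0, 1.0]] [[552.9, 0.0, 319.5], [0.0, 552.9, 252.5], [0.0, 0.0, 1.0]]
scene [[-0.007, 0.581, -0.814, 1.403], [1.0, 0.016, 0.002, -0.039], [0.014, -0.814, -0.581, 0.7], [0.0, 0.0, 0.0, 1.0]] [[455.9, 0.0, 316.0], [0.0, 455.9, 244.2], [0.0, 0.0, 1.0]]
{'time_s': 0.1, 'joints': array([ 9.04190590e+01,  2.05872113e+01,  6.39176173e-01, -1.63836323e-02,
       -7.01379757e+01, -1.65069028e+01]), 'qd': array([-0.00799441, -0.10910704,  0.08568223,  0.01716837, -0.11978539,
        0.03314898]), 'joint_torque': array([-2.64644383e-03, -5.84163308e+01,  2.93749040e+01,  7.01551795e+00,
        1.01687617e-02, -4.62517312e-05]), 'tcp_pos': array([0.18696945, 0.64816349, 0.25072314]), 'eef_rot': array([ 1.79913158e+02, -9.67262035e-03, -1.60934145e+01]), 'contact_force': array([-0.77912597,  0.3820146 ,  0.8641137 ]), 'moment': array([ 0.05903009, -0.04151971,  0.07093518]), 'gripper_force': 0.0, 'gripper_width': 0.08757679576464744}
```

View pics/top1.png

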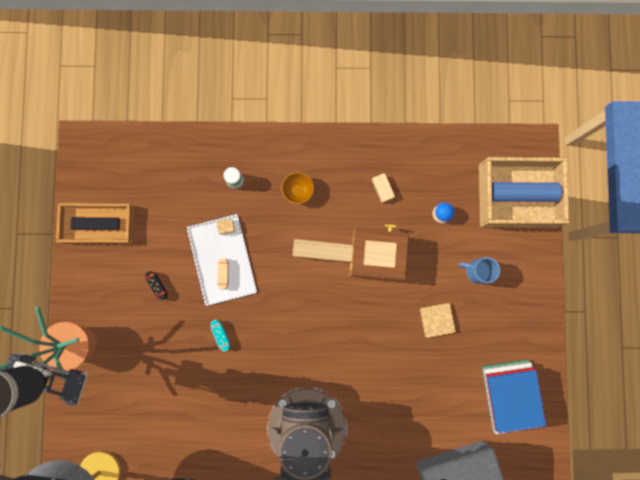

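View pics/scene1.png

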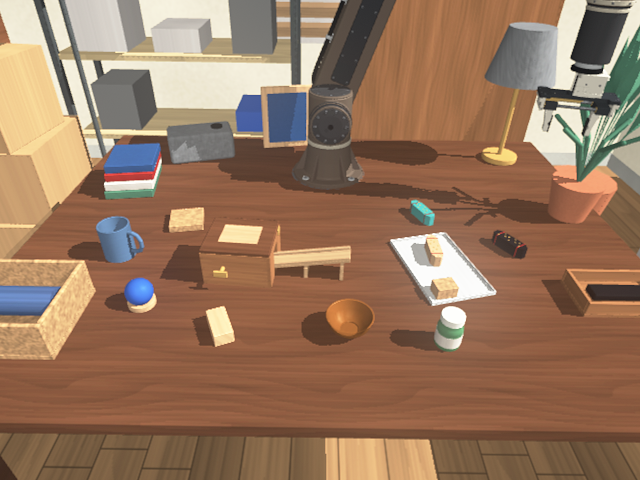

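The top view shows the tray at (222,260), with two things on it at (223,273) and (226,226). The chute runs from (293,250) to (352,253) and into the box at (380,254). The candidates for the tune block are:
- **(223,273):** a pale bar on the tray, which fits the description.
- **(226,226):** a cork block on the tray.
- **(384,187):** a plain bamboo block off the tray.
- **(156,285):** a black look-alike.
- **(220,336):** a turquoise look-alike.

I'll confirm the pick with an enlarged crop and measure positions.

```bash
python3 - <<'E'
from h import *
t=dict(np.load('pics/top.npz')); s=dict(np.load('pics/scene.npz'))
a=cv2.resize(t['color'][200:345,140:290],None,fx=4,fy=4,interpolation=cv2.INTER_CUBIC)[:, :400*1]
b=cv2.resize(s['color'][220:310,380:500],None,fx=4,fy=4,interpolation=cv2.INTER_CUBIC)
a=cv2.resize(t['color'][210:310,180:260],None,fx=3.6,fy=3.6,interpolation=cv2.INTER_CUBIC)
print(a.shape,b.shape)
save(np.hstack([a,b]),'crop1.png') if a.shape[0]==b.shape[0] else None
for n,u,v in [('block',223,273),('cork',226,226),('chute up',297,249),('chute mid',322,251),('chute low',348,253),('box',380,254)]:
    print(n,np.round(pt(t,u,v),3))
E
```

```text
(360, 288, 3) (360, 480, 3)
block [0.467 0.262 0.024]
cork [0.611 0.254 0.036]
chute up [0.539 0.034 0.063]
chute mid [ 0.535 -0.042  0.048]
chute low [ 0.531 -0.122  0.033]
box [ 0.522 -0.212  0.101]
```

View pics/crop1.png

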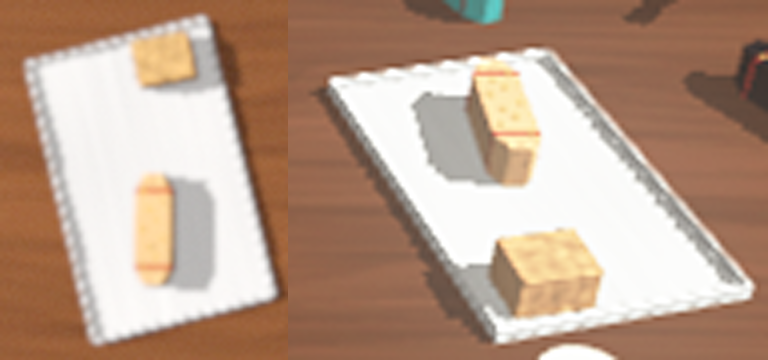

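The crop confirms it: the bar at top (223,273) has two red bands, tapered ends and pins up, so it is the tune block. I'll move above it and look with the wrist camera.

```bash
python3 -m crank '[[[0,0,0],[3.5,2.7,0],-1],[[0,0,0],[3.5,2.7,0],-1],[[0,0,0],[3.5,2.7,0],-1],[[0,0,0],[3.5,2.7,0],-1],[[0,0,0],[3.5,2.7,0],-1],[[0,0,0],[3.5,2.7,0],-1],[[0,0,0],[3.5,2.7,0],-1],[[0,0,0],[3.5,2.7,0],-1]]'
python3 -m crank '[[[0,0,0],[3.5,2.7,0],-1],[[0,0,0],[3.5,2.7,0],-1],[[0,0,-8],[0,0,0],-1],[[0,0,-8],[0,0,0],-1],[[0,0,0],[0,0,0],-1],[[0,0,0],[0,0,0],-1]]'
cat >> h.py <<'E'
from scipy.spatial.transform import Rotation as Ro
def T_tool():
    s=r.get_state(); T=np.eye(4); T[:3,:3]=Ro.from_euler('xyz',s['eef_rot'],degrees=True).as_matrix(); T[:3,3]=s['tcp_pos']; return T
def wcap(name):
    T=T_tool(); c=r.capture('wrist'); save(c['color'],name); W=T@np.array(c['hand_eye']); c['world_from_camera']=W; np.savez('pics/'+name[:-4]+'.npz',**{k:np.array(v) for k,v in c.items()}); return c
def togo(p,Rt):
    T=T_tool(); d=T[:3,:3].T@(np.array(p)-T[:3,3])*100
    w=Ro.from_matrix(T[:3,:3].T@Rt).as_rotvec(degrees=True)
    print('TURN',w.round(2),'SHIFT cm (tool axes now)',d.round(2)); return w,d
E
python3 - <<'E'
from h import *
c=wcap('w1.png'); print(np.round(c['hand_eye'],3).tolist(),np.round(c['intrinsics'],1).tolist()); s=r.get_state(); print(s['joints'].round(1),s['tcp_pos'],s['eef_rot'])
E
```

```text
time_s: 0.9
tcp_pos: [0.3968, 0.3617, 0.2514]
eef_rot: [180.0, 0.0, -16.1]
contact_force: [0.7, 0.3, -0.6]
gripper_width: 0.0877
gripper_force: 0.0
time_s: 1.5
tcp_pos: [0.4484, 0.2921, 0.2513]
eef_rot: [180.0, 0.0, -0.3]
contact_force: [-0.4, -0.1, -0.5]
gripper_width: 0.0874
gripper_force: 0.0
[[0.0, -0.969, -0.248, 0.066], [1.0, 0.0, 0.0, -0.0], [-0.0, -0.248, 0.969, -0.134], [0.0, 0.0, 0.0, 1.0]] [[430.0, 0.0, 317.6], [0.0, 430.0, 245.0], [0.0, 0.0, 1.0]]
[ 54.1   7.4 -16.9  -0.  -65.7  35.6] [0.44833484 0.29219449 0.2513748 ] [ 1.79984504e+02  1.69742092e-02 -2.90415427e-01]
```

View pics/w1.png

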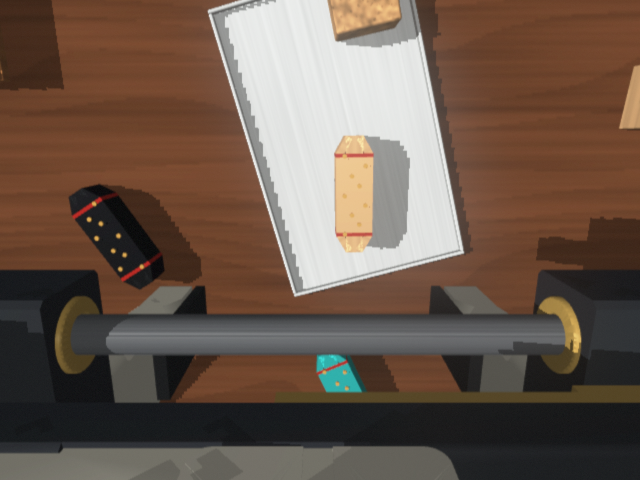

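The wrist view shows the tune block at (354,194), upright, with its red bands at (354,155) and (354,234). Next I'll localise it from the bands.

```bash
cat >> h.py <<'E'
def bands(c,box,z):
    u0,v0,u1,v1=box; im=c['color'][v0:v1,u0:u1].astype(int)
    m=((im[...,0]>130)&(im[...,1]<95)&(im[...,2]<95)).astype(np.uint8)
    m=cv2.morphologyEx(m,cv2.MORPH_CLOSE,np.ones((3,5),np.uint8))
    n,l,st,ce=cv2.connectedComponentsWithStats(m)
    i=1+np.argsort(-st[1:,4])[:2]; uv=ce[i]+[u0,v0]; print('bands px',uv.round(1).tolist(),st[i].tolist())
    return [onz(c,*q,z) for q in uv]
E
python3 - <<'E'
from h import *
c=dict(np.load('pics/w1.npz'))
P=bands(c,(325,125,385,262),0.033); print(np.round(P,4)); d=P[0]-P[1]; print('sep',np.linalg.norm(d),'yaw',np.degrees(np.arctan2(d[1],d[0])))
ctr=(P[0]+P[1])/2; print(ctr, 'depth', pt(c,350,200), pt(c,300,150))
# block mask contour check
im=c['color'][125:262,325:385].astype(int); m=((im[...,0]-im[...,2]>50)&(im[...,0]>150)).astype(np.uint8)
k=max(cv2.findContours(m,0,2)[0],key=cv2.contourArea); print(cv2.minAreaRect(k))
togo([ctr[0],ctr[1],0.036],Ro.from_euler('xyz',[180,0,0],degrees=True).as_matrix())
E
```

```text
bands px [[361.5, 154.6], [360.3, 234.1]] [[23, 29, 25, 2, 43], [23, 108, 24, 3, 41]]
[[0.4988 0.2567 0.033 ]
 [0.4334 0.2564 0.033 ]]
sep 0.06537995957181329 yaw 0.2688666527727337
[0.46609838 0.25654836 0.033     ] depth [0.46223842 0.26541352 0.03313192] [0.50165939 0.30710109 0.00345525]
((28.5, 68.5), (115.0, 39.0), 90.0)
TURN [ 0.02  0.02 -0.29] SHIFT cm (tool axes now) [ 1.8   3.55 21.54]
```

```bash
python3 -m crank '[[[0,0,0],[1.8,3.0,3.0],-1],[[0,0,0],[0,0,4],-1],[[0,0,0],[0,0,4],-1],[[0,0,0],[0,0,4],-1],[[0,0,0],[0,0,3.4],-1],[[0,0,0],[0,0,2],-1],[[0,0,0],[0,0,1],-1],[[0,0,0],[0,0,0],-1]]' 15
python3 -m crank '[[[0,0,0],[0,0,0],1],[[0,0,0],[0,0,0],1],[[0,0,0],[0,0,0],1],[[0,0,0],[0,0,0],1],[[0,0,0],[0,0,0],1],[[0,0,0],[0,0,0],1],[[0,0,0],[0,0,0],1]]' 15
```

```text
time_s: 2.35
tcp_pos: [0.4659, 0.2619, 0.0365]
eef_rot: [179.9, 0.1, -0.1]
contact_force: [-0.5, -0.6, -0.3]
gripper_width: 0.0876
gripper_force: 0.0
time_s: 3.05
tcp_pos: [0.4665, 0.2621, 0.0376]
eef_rot: [-180.0, -0.0, -0.1]
contact_force: [0.1, -0.4, 0.5]
gripper_width: 0.0372
gripper_force: 0.0
```

```bash
python3 -m crank '[[[0,0,0],[0,0,0],1],[[0,0,0],[0,0,0],1],[[0,0,0],[0,0,0],1],[[0,0,0],[0,0,-2],1],[[0,0,0],[0,0,-4],1],[[0,0,0],[0,0,-4],1],[[0,0,0],[0,0,-4],1],[[0,0,0],[0,0,-4],1]]' 20
python3 - <<'E'
from h import *
t=dict(np.load('pics/top.npz'))
# coarse chute: depth points of chute region in top view -> plane & axis
uu,vv=np.meshgrid(np.arange(285,356),np.arange(232,272))
P=np.array([pt(t,u,v) for u,v in zip(uu.ravel(),vv.ravel())])
m=P[:,2]>0.022; print(m.sum()); Q=P[m]; Q=Q[(Q[:,1]>-0.125)]
A=np.c_[Q[:,:2],np.ones(len(Q))]; print('plane',np.linalg.lstsq(A,Q[:,2],rcond=None)[0])
print(Q.min(0),Q.max(0))
for y in np.arange(-0.12,0.05,0.02):
    s=Q[abs(Q[:,1]-y)<0.006]; print(y.round(2),s[:,0].min().round(4),s[:,0].max().round(4),s[:,2].mean().round(4))
E
```

```text
time_s: 3.85
tcp_pos: [0.4661, 0.2618, 0.2191]
eef_rot: [180.0, 0.0, -0.1]
contact_force: [0.4, 0.9, -1.5]
gripper_width: 0.0296
gripper_force: 19.9
1149
plane [-5.44359175  0.66290025  3.00775173]
[ 0.38591815 -0.12491931  0.02219255] [0.57030199 0.04626024 1.72296454]
-0.12 0.4783 0.5548 0.0367
-0.1 0.5083 0.558 0.0371
-0.08 0.5107 0.5602 0.0415
-0.06 0.5108 0.5597 0.0441
-0.04 0.5134 0.5625 0.0474
-0.02 0.5153 0.5645 0.051
0.0 0.5158 0.5644 0.0549
0.02 0.5178 0.5667 0.0587
0.04 0.5203 0.5703 0.0609
```

```bash
python3 -m crank '[[[0,0,0],[1.2,3.9,-1.3],1],[[0,0,0],[1.2,3.9,-1.3],1],[[0,0,0],[1.2,3.9,-1.3],1],[[0,0,0],[1.2,3.9,-1.3],1],[[0,0,0],[1.2,3.9,-1.3],1],[[0,0,0],[1.2,3.9,-1.3],1],[[0,0,8.5],[0,0,0],1],[[0,0,8.5],[0,0,0],1]]'
python3 -m crank '[[[0,0,8.5],[0,0,0],1],[[0,0,8.5],[0,0,0],1],[[0,0,8.5],[0,0,0],1],[[0,0,8.5],[0,0,0],1],[[0,0,8.5],[0,0,0],1],[[0,0,8.5],[0,0,0],1],[[0,0,8.5],[0,0,0],1],[[0,0,8.5],[0,0,0],1]]'
python3 -m crank '[[[0,0,8.4],[0,0,0],1],[[0,0,0],[0,0,0],1],[[0,0,0],[0,0,0],1]]'
python3 - <<'E'
from h import *
c=wcap('w2.png'); s=r.get_state(); print(s['joints'].round(1),s['tcp_pos'],s['eef_rot'])
E
```

```text
time_s: 4.65
tcp_pos: [0.5382, 0.0265, 0.2955]
eef_rot: [-180.0, 0.0, -17.6]
contact_force: [-0.4, -0.1, -1.7]
gripper_width: 0.0296
gripper_force: 19.9
time_s: 5.45
tcp_pos: [0.5378, 0.028, 0.2952]
eef_rot: [180.0, 0.0, -85.4]
contact_force: [0.6, 0.8, -0.7]
gripper_width: 0.0301
gripper_force: 19.9
time_s: 5.75
tcp_pos: [0.538, 0.028, 0.2953]
eef_rot: [180.0, -0.0, -93.2]
contact_force: [-0.2, 0.1, -1.2]
gripper_width: 0.0303
gripper_force: 19.9
[ 23.8   6.1 -12.5  -0.  -71.3 -27.1] [0.53798931 0.02798689 0.29538149] [ 1.79979501e+02 -1.87858345e-03 -9.32573075e+01]
```

View pics/w2.png

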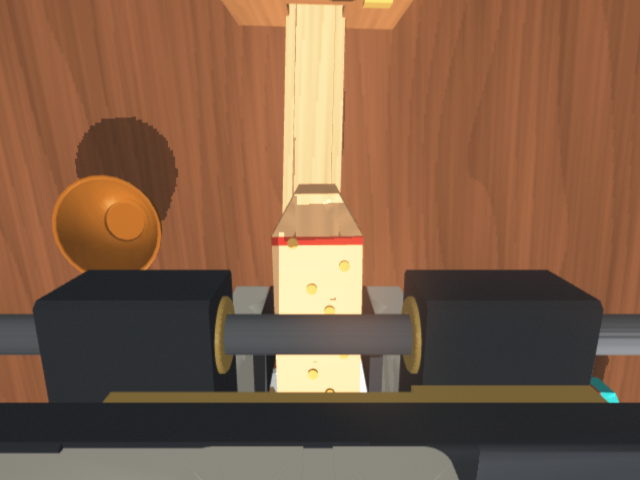

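The wrist view shows the held block aligned with its front taper at (317,190). The chute runs up from there between u≈285 and 343, and the box face is at the top near v≈10–27. I'll measure the chute's axis and slope from these rows.

```bash
python3 - <<'E'
from h import *
c=dict(np.load('pics/w2.npz')); T=c['world_from_camera']; K=c['intrinsics']
v,u=np.mgrid[0:480,0:640]; z=c['range_z']
X=np.stack([(u-K[0,2])/K[0,0]*z,(v-K[1,2])/K[1,1]*z,z],-1)@T[:3,:3].T+T[:3,3]
np.save('pics/X2.npy',X)
E=[];F=[]
for row in range(2,180,4):
    x=X[row]; m=(x[:,2]>0.02)&(np.abs(np.arange(640)-315)<45); i=np.where(m)[0]
    if len(i)==0: continue
    p=x[i]; 
    if row>=14 :
        E.append([*(p[0]),*(p[-1])]); fl=X[row,306:324]; F+=list(fl)
    if row%16==2: print(row,i[0],i[-1],p[0].round(4),p[-1].round(4),X[row,315].round(4))
E=np.array(E);F=np.array(F)
n=np.linalg.lstsq(np.c_[F[:,:2],np.ones(len(F))],F[:,2],rcond=None)[0]; print('floor plane',n)
for a in(0,3): print('edge x=a+b*y',np.polyfit(E[:,a+1],E[:,a],1))
mid=np.polyfit((E[:,1]+E[:,4])/2,(E[:,0]+E[:,3])/2,1); print('mid',mid, 'yaw off',np.degrees(np.arctan(mid[0])), 'slope',np.degrees(np.arctan(n[1])))
# inner rails row profile
for row in(50,100,150): print(row,[f'{q:.4f}' for q in X[row,280:350:2,2]])
# box face: wood pixels beside chute
for uu in (262,365): print([X[rr,uu].round(3).tolist() for rr in range(0,32,4)])
E
```

```text
2 271 359 [ 0.5628 -0.1358  0.0741] [ 0.498  -0.1307  0.0796] [ 0.5302 -0.1332  0.0772]
18 271 359 [ 0.5676 -0.1362  0.0286] [ 0.4939 -0.1303  0.0359] [ 0.5304 -0.1335  0.0313]
34 286 344 [ 0.5551 -0.1206  0.0404] [ 0.507  -0.1182  0.0389] [ 0.5311 -0.1211  0.0315]
50 285 343 [ 0.5569 -0.1083  0.0409] [ 0.5084 -0.1058  0.0398] [ 0.5318 -0.1078  0.0358]
66 285 343 [ 0.5577 -0.0956  0.0431] [ 0.5092 -0.0928  0.0434] [ 0.5326 -0.095   0.0374]
82 272 343 [ 0.5339 -0.0379  0.429 ] [ 0.5095 -0.0806  0.0399] [ 0.5333 -0.082   0.0392]
98 285 342 [ 0.5593 -0.0698  0.0477] [ 0.5113 -0.0671  0.0476] [ 0.534  -0.0687  0.0444]
114 284 342 [ 0.5608 -0.0568  0.0508] [ 0.5117 -0.0544  0.0447] [ 0.5348 -0.0557  0.0446]
130 284 341 [ 0.5617 -0.0438  0.0527] [ 0.5135 -0.0411  0.0519] [ 0.5356 -0.0424  0.0459]
146 284 341 [ 0.5625 -0.0307  0.0553] [ 0.5142 -0.028   0.0541] [ 0.5363 -0.0291  0.0497]
162 283 345 [ 0.5641 -0.0176  0.0578] [ 0.5339 -0.0379  0.429 ] [ 0.5371 -0.0157  0.0514]
178 283 340 [ 0.565  -0.0044  0.0599] [ 0.5165 -0.0017  0.0604] [ 0.5378 -0.0022  0.0539]
floor plane [-0.28363157  0.
[... 922 characters left out ...]
'0.0543', '0.0556', '0.0573', '0.0552', '0.0499', '0.0497', '0.0482', '0.0495', '0.0499', '0.0499', '0.0504', '0.0496', '0.0494', '0.0503', '0.0489', '0.0494', '0.0504', '0.0496', '0.0512', '0.0499', '0.0491', '0.0506', '0.0501', '0.0551', '0.0559', '0.0560', '0.0557', '0.0561', '0.0013', '-0.0005', '0.0008', '0.0007']
[[0.569, -0.136, 0.078], [0.57, -0.137, 0.068], [0.572, -0.137, 0.057], [0.573, -0.137, 0.046], [0.574, -0.137, 0.034], [0.576, -0.137, 0.022], [0.578, -0.137, 0.008], [0.579, -0.136, -0.001]]
[[0.495, -0.128, 0.093], [0.494, -0.128, 0.085], [0.492, -0.13, 0.066], [0.491, -0.13, 0.055], [0.49, -0.13, 0.042], [0.488, -0.13, 0.032], [0.487, -0.13, 0.017], [0.485, -0.129, 0.003]]
```

```bash
cat >> h.py <<'E'
M=np.array([.5303,-.1333,.030]); CR=Ro.from_euler('xyz',[0,10,-94.6],degrees=True).as_matrix()
TR=CR@np.diag([1,-1,-1.])
def ch(x,y,z): return M+CR@np.array([x,y,z])
def where():
    s=r.get_state(); T=T_tool(); print('t',s['time_s'],'TCP in chute mm',((CR.T@(T[:3,3]-M))*1000).round(1),'F chute',(CR.T@s['contact_force']).round(1),'rot err',Ro.from_matrix(TR.T@T[:3,:3]).as_rotvec(degrees=True).round(2))
E
python3 - <<'E'
from h import *
where(); togo(ch(-.085,0,.075),TR)
T=T_tool(); print('tip shift in final tool axes',(TR.T@(ch(-.085,0,.075)-T[:3,3])*100).round(2))
E
```

```text
t 5.8 TCP in chute mm [-205.    -5.3  233.3] F chute [ 0.4  0.6 -0.8] rot err [-0.14 10.   -1.34]
TURN [  0.14 -10.     1.34] SHIFT cm (tool axes now) [ 9.08 -0.32 17.68]
tip shift in final tool axes [12.   -0.53 15.83]
```

```bash
python3 -m crank '[[[0,-5,0.7],[0,0,0],1],[[0.1,-5,0.7],[0,0,0],1],[[0,0,0],[3,-0.1,3.9],1],[[0,0,0],[3,-0.1,3.9],1],[[0,0,0],[3,-0.1,3.9],1],[[0,0,0],[3,-0.2,3.9],1],[[0,0,0],[0,0,0],1],[[0,0,0],[0,0,0],1]]'
python3 - <<'E'
from h import *
where()
c=wcap('w3.png'); s=cap('scene'); save(cv2.resize(s['color'][200:320,180:400],None,fx=3,fy=3),'s3.png')
E
```

```text
time_s: 6.6
tcp_pos: [0.5351, -0.0638, 0.1204]
eef_rot: [179.9, 10.0, -94.9]
contact_force: [0.5, 0.7, -0.2]
gripper_width: 0.0298
gripper_force: 19.9
t 6.6 TCP in chute mm [-84.3  -0.8  76.9] F chute [-0.7  0.5 -0.3] rot err [-0.08  0.05  0.25]
```

View pics/w3.png

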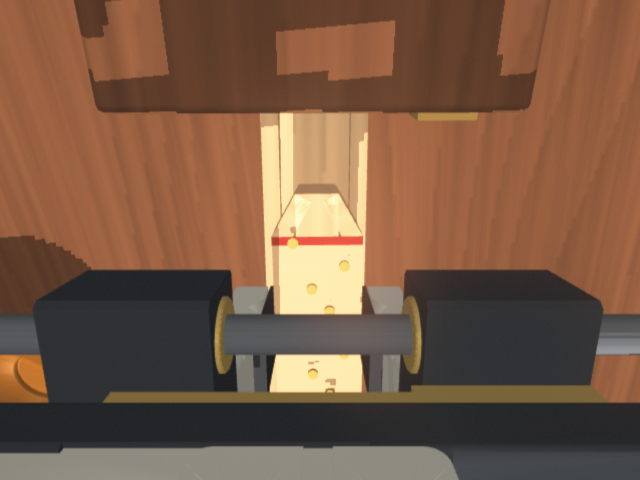

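The view shows the block over the chute with its front at (317,190). The rails' outer edges are at u≈263 and 367, so the block is nearly centred. I'll refine the lateral offset from this close view.

```bash
python3 - <<'E'
from h import *
c=dict(np.load('pics/w3.npz')); T=c['world_from_camera']; K=c['intrinsics']
v,u=np.mgrid[0:480,0:640]; z=c['range_z']
X=(np.stack([(u-K[0,2])/K[0,0]*z,(v-K[1,2])/K[1,1]*z,z],-1)@T[:3,:3].T+T[:3,3]-M)@CR*1000
for row in range(116,190,8):
    x=X[row]; m=(x[:,2]>2)&(x[:,2]<12)&(abs(x[:,1])<35); i=np.where(m)[0]
    f=X[row,305:335]
    print(row,i[0],i[-1],x[i[0]].round(1),x[i[-1]].round(1),'mid y',((x[i[0]]+x[i[-1]])/2)[1].round(2),'floor z',np.median(f[:,2]).round(2))
# block top in hand
b=X[250:275,285:350].reshape(-1,3); print('block top z',np.median(b[:,2]),'y edges',X[270,:,1][(X[270,:,2]>60)&(abs(u[270]-317)<44)][[0,-1]])
E
```

```text
116 260 367 [-9.7 24.4  6.3] [ -9.9 -24.2   7.4] mid y 0.14 floor z 0.82
124 261 367 [-13.2  24.1   6.3] [-13.4 -24.4   6.2] mid y -0.13 floor z 0.58
132 261 367 [-16.8  24.2   7. ] [-17.  -24.5   6.1] mid y -0.17 floor z 0.71
140 261 367 [-20.3  24.4   6.2] [-20.5 -24.6   6.1] mid y -0.09 floor z 0.8
148 262 366 [-23.9  24.    7. ] [-24.1 -24.1   6.8] mid y -0.08 floor z 0.8
156 262 366 [-27.5  24.1   6.7] [-27.8 -24.3   6. ] mid y -0.09 floor z 0.44
164 262 366 [-31.2  24.3   6.2] [-31.5 -24.5   5. ] mid y -0.08 floor z 0.93
172 262 366 [-34.9  24.5   6. ] [-35.2 -24.5   5.3] mid y -0.04 floor z 0.38
180 263 366 [-38.6  24.    7. ] [-38.8 -24.5   6.6] mid y -0.24 floor z 0.56
188 263 365 [-42.4  24.2   6.8] [-42.5 -24.    7.6] mid y 0.09 floor z 56.63
block top z 72.92035683196495 y edges [ -1.37580684 -15.71687827]
```

```bash
python3 -m crank '[[[0,0,-0.25],[0,-0.07,1.0],1],[[0,0,0],[0,0,1.2],1],[[0,0,0],[0,0,1.0],1],[[0,0,0],[0,0,0.6],1],[[0,0,0],[0,0,0],1],[[0,0,0],[0,0,0],1]]'; python3 -c 'from h import *;where()'
python3 -m crank '[[[0,0,0],[0,0,0.2],1],[[0,0,0],[0,0,0],1],[[0,0,0],[0,0,0],1]]'; python3 -c 'from h import *;where()'
```

```text
time_s: 7.3
tcp_pos: [0.5365, -0.0566, 0.0835]
eef_rot: [180.0, 10.0, -94.6]
contact_force: [-0.3, -0.5, -0.8]
gripper_width: 0.0298
gripper_force: 19.9
t 7.3 TCP in chute mm [-85.1   0.   39.4] F chute [ 0.7 -0.3 -0.7] rot err [-0.    0.01  0.03]
time_s: 7.6
tcp_pos: [0.5366, -0.0564, 0.0819]
eef_rot: [-180.0, 10.0, -94.6]
contact_force: [-0.5, 0.4, -1.2]
gripper_width: 0.0299
gripper_force: 19.9
t 7.6 TCP in chute mm [-85.    0.1  37.7] F chute [-0.2 -0.5 -1.2] rot err [ 0.05 -0.    0.05]
```

```bash
python3 -m crank '[[[0,0,0],[0,0,0.2],1],[[0,0,0],[0,0,0],1],[[0,0,0],[0,0,0],1]]'; python3 -c 'from h import *;where()'
python3 -m crank '[[[0,0,0],[0,0,0.1],1],[[0,0,0],[0,0,0],1],[[0,0,0],[0,0,0],1]]'; python3 -c 'from h import *;where()'
```

```text
time_s: 7.9
tcp_pos: [0.5366, -0.056, 0.0797]
eef_rot: [-180.0, 10.0, -94.6]
contact_force: [-0.3, -0.6, -1.8]
gripper_width: 0.0298
gripper_force: 19.9
t 7.9 TCP in chute mm [-85.    0.   35.5] F chute [ 0.9 -0.3 -1.6] rot err [0.02 0.   0.04]
time_s: 8.2
tcp_pos: [0.5367, -0.0558, 0.0789]
eef_rot: [-180.0, 10.0, -94.6]
contact_force: [0.2, -0.3, 1.2]
gripper_width: 0.0302
gripper_force: 19.9
t 8.2 TCP in chute mm [-85.    0.2  34.6] F chute [0.1 0.3 1.3] rot err [0.04 0.   0.04]
```

```bash
python3 -m crank '[[[0,0,0],[0,0,0],-1],[[0,0,0],[0,0,0],-1],[[0,0,0],[0,0,0],-1],[[0,0,0],[0,0,0],-1],[[0,0,0],[0,0,0],-1],[[0,0,0],[0,0,0],-1]]'
python3 -m crank '[[[0,0,0],[0,0,-2],-1],[[0,0,0],[0,0,-4],1],[[0,0,0],[-3.5,0,0],1],[[0,0,0],[-3.2,0,0],1],[[0,0,0],[0,0,0],1],[[0,0,0],[0,0,0],1],[[0,0,0],[0,0,0],1],[[0,0,0],[0,0,0],1]]'
python3 - <<'E'
from h import *
where(); c=wcap('w4.png')
E
```

```text
time_s: 8.8
tcp_pos: [0.5366, -0.0558, 0.0787]
eef_rot: [-180.0, 10.0, -94.6]
contact_force: [0.0, -0.7, -0.2]
gripper_width: 0.0722
gripper_force: 0.0
time_s: 9.6
tcp_pos: [0.5408, -0.0011, 0.1491]
eef_rot: [180.0, 10.0, -94.7]
contact_force: [-0.1, -0.2, 0.2]
gripper_width: 0.0357
gripper_force: 0.0
t 9.6 TCP in chute mm [-1.513e+02 -1.000e-01  9.420e+01] F chute [ 0.2 -0.1  0.2] rot err [-0.01  0.02  0.09]
```

View pics/w4.png

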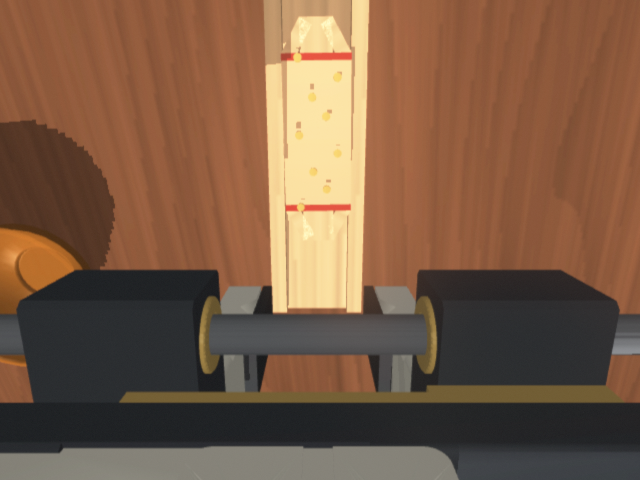

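The block lies flat between the rails, its red bands at (316,57) and (318,208) and its pins up. Next I'll close the fingers and drop them behind the rear end.

```bash
python3 -m crank '[[[0,0,0],[0,0,0],1],[[0,0,0],[0,0,0],1],[[0,0,0],[0,0,0],1],[[0,0,0],[0,0,0],1],[[0,0,0],[0,0,2],1],[[0,0,0],[0,0,2],1],[[0,0,0],[0,0,1.9],1],[[0,0,0],[0,0,0],1]]'; python3 -c 'from h import *;where()'
python3 -m crank '[[[0,0,0],[0.3,0,0],1],[[0,0,0],[0.3,0,0],1],[[0,0,0],[0.3,0,0],1],[[0,0,0],[0.3,0,0],1],[[0,0,0],[0.3,0,0],1],[[0,0,0],[0.3,0,0],1],[[0,0,0],[0,0,0],1],[[0,0,0],[0,0,0],1]]'; python3 -c 'from h import *;where()'
```

```text
time_s: 10.45
tcp_pos: [0.5403, 0.0098, 0.0891]
eef_rot: [179.8, 9.9, -94.7]
contact_force: [-0.7, -0.1, 0.1]
gripper_width: 0.0006
gripper_force: 0.0
t 10.45 TCP in chute mm [-151.5   -1.5   33.3] F chute [ 0.1 -0.7  0.2] rot err [-0.21  0.05  0.09]
time_s: 11.25
tcp_pos: [0.5403, -0.0081, 0.0881]
eef_rot: [180.0, 10.0, -94.7]
contact_force: [-0.6, -0.4, 0.7]
gripper_width: 0.0005
gripper_force: 0.0
t 11.25 TCP in chute mm [-1.338e+02 -1.000e-01  3.540e+01] F chute [ 0.3 -0.6  0.8] rot err [0.01 0.01 0.06]
```

```bash
python3 -m crank '[[[0,0,0],[0.4,0,0],1],[[0,0,0],[0.4,0,0],1],[[0,0,0],[0.4,0,0],1],[[0,0,0],[0.4,0,0],1],[[0,0,0],[0.4,0,0],1],[[0,0,0],[0.4,0,0],1],[[0,0,0],[0.4,0,0],1],[[0,0,0],[0,0,0],1]]'; python3 - <<'E'
from h import *
where(); c=wcap('w5.png')
K=c['intrinsics'];T=c['world_from_camera'];v,u=np.mgrid[0:480,0:640]; z=c['range_z']
X=(np.stack([(u-K[0,2])/K[0,0]*z,(v-K[1,2])/K[1,1]*z,z],-1)@T[:3,:3].T+T[:3,3]-M)@CR*1000
m=(abs(X[...,1])<16)&(X[...,2]>26)&(X[...,2]<34)&(v<290)
print('block top x range',np.percentile(X[m][:,0],[0.5,50,99.5]),'y',np.percentile(X[m][:,1],[1,99]),m.sum())
E
```

```text
time_s: 12.05
tcp_pos: [0.5381, -0.0359, 0.0832]
eef_rot: [180.0, 10.0, -94.7]
contact_force: [0.8, -0.4, 0.9]
gripper_width: 0.0003
gripper_force: 0.0
t 12.05 TCP in chute mm [-1.054e+02 -1.000e-01  3.540e+01] F chute [0.2 0.9 0.9] rot err [0.01 0.01 0.08]
block top x range [-89.27924562 -41.5518153   -5.19657894] y [-15.64629652  13.27192547] 24527
```

View pics/w5.png

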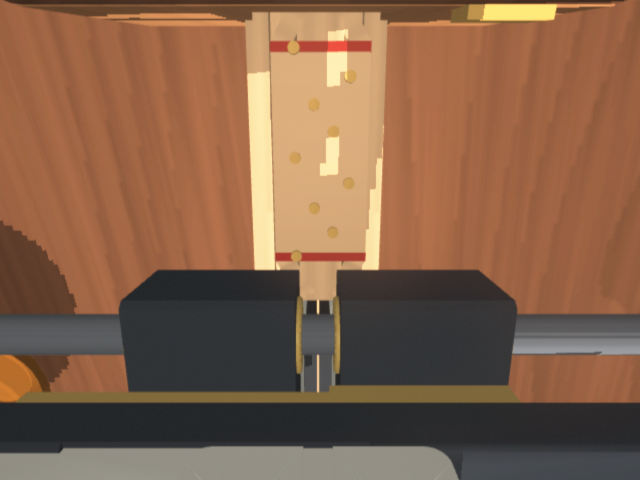

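The block is nosing into the mouth, with bands at (320,46) and (320,257), centred between the rails. Now I'll push in small steps and watch the force along the chute.

```bash
W="from h import *;where()"
python3 -c "
from h import *
c=dict(np.load('pics/w5.npz'));print([((CR.T@(pt(c,u,v,c['world_from_camera'])-M))*1000).round(1).tolist() for u,v in((322,46),(322,257))])"
python3 -m crank '[[[0,0,0],[0.2,0,0],1],[[0,0,0],[0.2,0,0],1],[[0,0,0],[0.2,0,0],1],[[0,0,0],[0.2,0,0],1],[[0,0,0],[0.2,0,0],1]]' >/dev/null; python3 -c "$W"
python3 -m crank '[[[0,0,0],[0.2,0,0],1],[[0,0,0],[0.2,0,0],1]]' >/dev/null; python3 -c "$W"
python3 -m crank '[[[0,0,0],[0.2,0,0],1],[[0,0,0],[0.2,0,0],1]]' >/dev/null; python3 -c "$W"
python3 -m crank '[[[0,0,0],[0.2,0,0],1]]' >/dev/null; python3 -c "$W"
python3 -m crank '[[[0,0,0],[0.2,0,0],1]]' >/dev/null; python3 -c "$W"
```

```text
[[-13.8, -2.0, 30.9], [-79.1, -2.1, 30.4]]
t 12.6 TCP in chute mm [-95.9   0.1  35.5] F chute [-0.6  0.   1. ] rot err [0.03 0.   0.04]
t 12.8 TCP in chute mm [-91.9   0.1  35.5] F chute [-0.4 -0.5  0.1] rot err [ 0.04 -0.    0.04]
t 13.0 TCP in chute mm [-87.9   0.1  35.5] F chute [-1.4 -0.   0.7] rot err [ 0.03 -0.    0.04]
t 13.1 TCP in chute mm [-85.9   0.1  35.5] F chute [-1.   0.2  0.6] rot err [ 0.03 -0.    0.04]
t 13.2 TCP in chute mm [-83.9   0.1  35.5] F chute [-0.6  0.1  0.8] rot err [ 0.03 -0.    0.04]
```

```bash
W="from h import *;where()"
python3 -m crank '[[[0,0,0],[0.15,0,0],1],[[0,0,0],[0.15,0,0],1]]' >/dev/null; python3 -c "$W"
python3 -m crank '[[[0,0,0],[0.15,0,0],1]]' >/dev/null; python3 -c "$W"
python3 -m crank '[[[0,0,0],[0.15,0,0],1]]' >/dev/null; python3 -c "$W"
python3 -m crank '[[[0,0,0],[0.15,0,0],1]]' >/dev/null; python3 -c "$W"
python3 -m crank '[[[0,0,0],[0.1,0,0],1]]' >/dev/null; python3 -c "$W"
python3 -m crank '[[[0,0,0],[0.1,0,0],1]]' >/dev/null; python3 -c "$W"
```

```text
t 13.4 TCP in chute mm [-81.3   0.1  35.5] F chute [-3.9 -1.3  0.2] rot err [ 0.04 -0.03  0.05]
t 13.5 TCP in chute mm [-79.8   0.2  35.5] F chute [-5.7 -0.3  0.5] rot err [ 0.04 -0.03  0.04]
t 13.6 TCP in chute mm [-78.3   0.1  35.5] F chute [-4.4 -0.3  1.1] rot err [ 0.04 -0.03  0.04]
t 13.7 TCP in chute mm [-76.8   0.1  35.5] F chute [-5.5 -0.9  1.5] rot err [ 0.04 -0.02  0.04]
t 13.8 TCP in chute mm [-75.8   0.1  35.5] F chute [-6.3 -1.2  0.8] rot err [ 0.04 -0.03  0.04]
t 13.9 TCP in chute mm [-74.8   0.1  35.5] F chute [-4.4 -0.3  1.3] rot err [ 0.04 -0.02  0.04]
```

```bash
W="from h import *;where()"
for i in 1; do python3 -m crank '[[[0,0,0],[0.1,0,0],1]]' >/dev/null; python3 -c "$W"; done
python3 -m crank '[[[0,0,0],[0.1,0,0],1]]' >/dev/null; python3 -c "$W"
python3 -m crank '[[[0,0,0],[0.1,0,0],1]]' >/dev/null; python3 -c "$W"
python3 -m crank '[[[0,0,0],[0.1,0,0],1]]' >/dev/null; python3 -c "$W"
```

```text
t 14.0 TCP in chute mm [-73.7   0.1  35.5] F chute [-4.5 -1.   1.1] rot err [ 0.03 -0.01  0.03]
t 14.1 TCP in chute mm [-72.5   0.1  35.5] F chute [-3.3  0.1  0.5] rot err [0.03 0.   0.03]
t 14.2 TCP in chute mm [-71.4   0.1  35.5] F chute [-4.2 -0.3  0.7] rot err [0.03 0.   0.04]
t 14.3 TCP in chute mm [-70.4   0.1  35.5] F chute [-4.2  0.3  1.9] rot err [0.03 0.   0.04]
```

```bash
W="from h import *;where()"
python3 -m crank '[[[0,0,0],[0.1,0,0],1]]' >/dev/null; python3 -c "$W"
python3 -m crank '[[[0,0,0],[0.1,0,0],1]]' >/dev/null; python3 -c "$W"
```

```text
t 14.4 TCP in chute mm [-69.4   0.1  35.5] F chute [-4.2 -0.4  0.3] rot err [0.03 0.   0.05]
t 14.5 TCP in chute mm [-68.4   0.   35.5] F chute [-4.8 -1.2  1.2] rot err [0.03 0.   0.05]
```

```bash
W="from h import *;where()"
python3 -m crank '[[[0,0,0],[0.1,0,0],1]]' >/dev/null; python3 -c "$W"
python3 -m crank '[[[0,0,0],[0.1,0,0],1]]' >/dev/null; python3 -c "$W"
python3 -m crank '[[[0,0,0],[0,0,0],1]]' >/dev/null; python3 -c "$W"
```

```text
t 14.6 TCP in chute mm [-67.4   0.   35.5] F chute [-4.3 -0.4  1.5] rot err [0.03 0.   0.05]
t 14.7 TCP in chute mm [-66.4   0.   35.5] F chute [-3.1 -0.2  1.2] rot err [0.03 0.   0.05]
t 14.8 TCP in chute mm [-66.3   0.   35.5] F chute [-2.3  0.2  1.4] rot err [0.03 0.01 0.05]
```

```bash
W="from h import *;where()"
python3 -m crank '[[[0,0,0],[0.1,0,0],1]]' >/dev/null; python3 -c "$W"
python3 -m crank '[[[0,0,0],[0.1,0,0],1]]' >/dev/null; python3 -c "$W"
```

```text
t 14.9 TCP in chute mm [-65.5   0.   35.5] F chute [-5.2  0.3  0.3] rot err [ 0.03 -0.    0.04]
t 15.0 TCP in chute mm [-64.5   0.   35.5] F chute [-3.5  0.2  1.5] rot err [ 0.03 -0.    0.04]
```

```bash
W="from h import *;where()"
python3 -m crank '[[[0,0,0],[0.1,0,0],1]]' >/dev/null; python3 -c "$W"
python3 -m crank '[[[0,0,0],[0.1,0,0],1]]' >/dev/null; python3 -c "$W"
```

```text
t 15.1 TCP in chute mm [-63.5   0.   35.5] F chute [-4.3 -0.1  1.2] rot err [ 0.03 -0.    0.04]
t 15.2 TCP in chute mm [-62.5   0.   35.5] F chute [-4.1  0.5  1.8] rot err [ 0.02 -0.    0.05]
```

```bash
W="from h import *;where()"
python3 -m crank '[[[0,0,0],[0.1,0,0],1]]' >/dev/null; python3 -c "$W"
python3 -m crank '[[[0,0,0],[0.1,0,0],1]]' >/dev/null; python3 -c "$W"
```

```text
t 15.3 TCP in chute mm [-61.4   0.   35.5] F chute [-3.5 -0.2  1.5] rot err [ 0.03 -0.    0.04]
t 15.4 TCP in chute mm [-60.4   0.   35.5] F chute [-4.  -0.6  1.5] rot err [ 0.03 -0.    0.05]
```

```bash
W="from h import *;where()"
python3 -m crank '[[[0,0,0],[0.1,0,0],1]]' >/dev/null; python3 -c "$W"
python3 -m crank '[[[0,0,0],[0.1,0,0],1]]' >/dev/null; python3 -c "$W"
```

```text
t 15.5 TCP in chute mm [-59.5   0.   35.5] F chute [-4.8 -0.8  0.9] rot err [ 0.03 -0.    0.04]
t 15.6 TCP in chute mm [-58.4  -0.   35.5] F chute [-4.4  0.7  1.8] rot err [0.02 0.   0.04]
```

```bash
W="from h import *;where()"
python3 -m crank '[[[0,0,0],[0.1,0,0],1]]' >/dev/null; python3 -c "$W"
python3 -m crank '[[[0,0,0],[0.1,0,0],1]]' >/dev/null; python3 -c "$W"
```

```text
t 15.7 TCP in chute mm [-57.4   0.   35.5] F chute [-3.5 -1.1  2. ] rot err [0.03 0.   0.04]
t 15.8 TCP in chute mm [-56.5   0.   35.5] F chute [-5.1 -1.   1.4] rot err [ 0.03 -0.01  0.05]
```

```bash
W="from h import *;where()"
python3 -m crank '[[[0,0,0],[0.1,0,0],1]]' >/dev/null; python3 -c "$W"
```

```text
t 15.9 TCP in chute mm [-55.8   0.   35.5] F chute [-7.3 -0.7  2.6] rot err [ 0.03 -0.03  0.05]
```

```bash
W="from h import *;where()"
python3 -m crank '[[[0,0,0],[0.1,0,0],1]]' >/dev/null; python3 -c "$W"
```

```text
t 16.0 TCP in chute mm [-55.1   0.1  35.5] F chute [-10.5  -1.    3.8] rot err [ 0.04 -0.05  0.05]
```

The force climbs about 3 N per mm with roughly 6 N above the drag, so the block is on the stop. I'll hold briefly, then back off.

```bash
W="from h import *;where()"
python3 -m crank '[[[0,0,0],[0,0,0],1]]' >/dev/null; python3 -c "$W"
python3 -m crank '[[[0,0,0],[-0.1,0,0],1],[[0,0,0],[-0.2,0,0],1],[[0,0,0],[-0.5,0,0],1],[[0,0,0],[-1.5,0,0],1],[[0,0,0],[-2.5,0,0],1],[[0,0,0],[0,0,-2],1],[[0,0,0],[0,0,-4],1],[[0,0,0],[0,0,0],1]]' >/dev/null; python3 -c "$W"
python3 - <<'E'
from h import *
c=wcap('w6.png')
K=c['intrinsics'];T=c['world_from_camera'];v,u=np.mgrid[0:480,0:640]; z=c['range_z']
X=(np.stack([(u-K[0,2])/K[0,0]*z,(v-K[1,2])/K[1,1]*z,z],-1)@T[:3,:3].T+T[:3,3]-M)@CR*1000
m=(abs(X[...,1])<16)&(X[...,2]>26)&(X[...,2]<34)&(v<290)&(X[...,0]<-3)
print('block top x range',np.percentile(X[m][:,0],[0.1,50,99.5]),'z',np.median(X[m][:,2]),m.sum())
E
```

```text
t 16.1 TCP in chute mm [-55.1   0.1  35.5] F chute [-8.7 -1.   2. ] rot err [ 0.04 -0.05  0.05]
t 16.9 TCP in chute mm [-104.     2.9  100.3] F chute [-0.6  1.1  1.1] rot err [ 0.47 -0.   -0.12]
block top x range [-44.71715008 -23.18649664  -6.3230591 ] z 30.67053601894488 5376
```

View pics/w6.png

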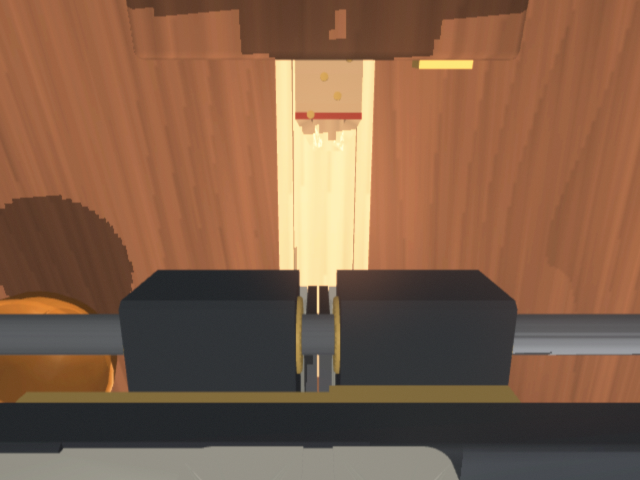

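The block is seated with its rear end at about (328,145), sticking out about 45 mm, which matches where I felt the stop. The gripper is clear.

```bash
python3 -m crank '[[[0,0,0],[0,0,-3],1],[[0,0,0],[0,0,-3],1],[[0,0,0],[0,0,0],1],[[0,0,0],[0,0,0],1],[[0,0,0],[0,0,0],1]]'; python3 -c 'from plant import r;print(r.close_job())'
```

```text
time_s: 17.45
tcp_pos: [0.5355, -0.0591, 0.1997]
eef_rot: [179.9, 10.0, -94.7]
contact_force: [-0.7, -0.7, 0.1]
gripper_width: 0.0004
gripper_force: 0.0
the job is handed in; nothing more can be done
None
```

The tune block is past the brake and resting on the escapement stop with about 45 mm sticking out of the mouth; it was pressed with an estimated 6 N and then released, and the job was handed in at 17.5 s (no verdict was returned).

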